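# Get the cover glass box out from behind the stain bottles

### The job

The small white cover glass box stands hemmed in behind three stain bottles on the grey bottle stand. Move all three bottles to the blue tray and stand them upright in it; with them all there, fetch the box and set it flat in the middle of the green mat; then put every bottle back upright in the middle of the same round pad it came from. Never tip a bottle or the box over, and leave the timer, the petri dish and the eraser where they lie.

Things in the scene. Friction and masses are not known exactly. Their poses are not given: they have to be found in the camera images.
- amber_bottle: stain dropper bottle, amber-brown body and white cap with a black rubber bulb, free-standing. Origin: centre of its underside, z up. Body a cylinder 42 mm in diameter up to 70 mm, then cap 26 mm in diameter up to 88 mm, soft thin bulb to 113 mm. About 55 g. It starts on one of the stand's three round pads.
- red_bottle: stain dropper bottle, crimson red body and white cap with a black rubber bulb, free-standing. Origin: centre of its underside, z up. Body a cylinder 36 mm in diameter up to 66 mm, then cap 22 mm in diameter up to 84 mm, soft thin bulb to 109 mm. About 55 g. It starts on one of the stand's three round pads.
- blue_bottle: stain dropper bottle, dark blue body and black cap with a black rubber bulb, free-standing. Origin: centre of its underside, z up. Body a cylinder 44 mm in diameter up to 76 mm, then cap 27 mm in diameter up to 94 mm, soft thin bulb to 119 mm. About 55 g. It starts on one of the stand's three round pads.
- glass_box: cover glass box, small white cardboard box with a dark green band on its top, 36 x 36 x 16 mm, 30 g, loose. Origin: centre of its underside, z up, x and y parallel to its sides. It starts on the stand's square pad, with bottles on three sides of it, too close for fingers.
- stand: bottle stand, fixed grey plate 122 (x) x 172 (y) mm, rim 4 mm wide and 12 mm high. Origin: centre of its underside, z up, x roughly away from the robot. Flush black pads, top at 8 mm: three round, 51 mm wide, centres (27.5, 55), (27.5, -55), (-27.5, 0) mm; one square, 42 mm, at (27.5, 0), under the box. One bottle within 2 mm of each round pad's centre; which is where varies.
- tray: shallow open blue tray, fixed, 180 (x) x 90 (y) x 12 mm outside, walls and floor 3 mm thick. Origin: centre of its underside on the bench, z up; its long side is along its x. Empty at the start.
- mat: green square mat, fixed, 60 x 60 x 3 mm. Origin: centre of its underside on the bench, z up.
- timer: bystander: white lab timer lying flat, 70 x 64 x 16 mm, loose. Origin: centre of its underside.
- dish: bystander: clear, whitish petri dish, 57 mm in diameter, 14 mm high, loose. Origin: centre of its underside.
- rubber: bystander: blue and white eraser lying flat, 19 x 42 x 12 mm, loose. Origin: centre of its underside.
Mind the look-alikes: they are no part of the job. Several things have the shape of the glass_box; the one meant has the colours described above.

How it is judged:
On the way, in this order (a step that is already met when the one before it is completed fails the run):
1. all three bottles stand upright in the blue tray, while the cover glass box is still on the stand, within 30 mm of its place (x of amber_bottle in the frame of tray between -0.075 and 0.075 m and y of amber_bottle in the frame of tray between -0.03 and 0.03 m and z of each of amber_bottle, red_bottle, blue_bottle in the frame of tray below 0.01 m and angle between each of amber_bottle, red_bottle, blue_bottle's own z axis and vertical below 0.12 rad and linear speed of each of amber_bottle, red_bottle, blue_bottle below 0.03 m/s and x of red_bottle in the frame of tray between -0.075 and 0.075 m and y of red_bottle in the frame of tray between -0.03 and 0.03 m and x of blue_bottle in the frame of tray between -0.075 and 0.075 m and y of blue_bottle in the frame of tray between -0.03 and 0.03 m and distance of glass_box from where it was at the start of the episode below 0.03 m), for 0.2 s.
2. the cover glass box lies in the middle of the green mat, with the bottles still upright in the tray (x of amber_bottle in the frame of tray between -0.075 and 0.075 m and y of amber_bottle in the frame of tray between -0.03 and 0.03 m and z of each of amber_bottle, red_bottle, blue_bottle in the frame of tray below 0.01 m and angle between each of amber_bottle, red_bottle, blue_bottle, glass_box's own z axis and vertical below 0.12 rad and x of red_bottle in the frame of tray between -0.075 and 0.075 m and y of red_bottle in the frame of tray between -0.03 and 0.03 m and x of blue_bottle in the frame of tray between -0.075 and 0.075 m and y of blue_bottle in the frame of tray between -0.03 and 0.03 m and horizontal distance between glass_box and mat below 0.015 m and height (world z) of glass_box below 0.008 m and linear speed of glass_box below 0.03 m/s), for 0.2 s.
At the end, for the whole second after the job is handed in: Each bottle stands upright (within 0.1 rad), at rest, within 12 mm of where it stood at the start; the cover glass box lies flat and at rest on the green mat, its centre within 15 mm of the mat's centre (distance of each of amber_bottle, red_bottle, blue_bottle from where it was at the start of the episode below 0.012 m and angle between each of amber_bottle, red_bottle, blue_bottle's own z axis and vertical below 0.1 rad and linear speed of each of amber_bottle, red_bottle, blue_bottle, glass_box below 0.03 m/s and horizontal distance between glass_box and mat below 0.015 m and height (world z) of glass_box below 0.008 m and angle between glass_box's own z axis and vertical below 0.12 rad); the robot touches nothing.
It fails at once if a bottle or the cover glass box is tipped by more than 0.8 rad (angle between any of amber_bottle, red_bottle, blue_bottle, glass_box's own z axis and vertical above 0.8 rad).
It fails at once if the timer, the petri dish or the eraser is moved by more than 20 mm (distance of any of timer, dish, rubber from where it was at the start of the episode above 0.02 m).
It also fails if it takes over 136 s, if anything falls off the work surface, if the arm or the gripper's body presses on something with over 40 N, if the wrist force passes 120 N, or if a joint passes its speed limit or range.

### The arm

A 6-joint arm with a two-finger parallel gripper is mounted at the origin on a cart in front of the work surface, level with it; the furniture and walls round the work are solid. World frame = base frame: x ahead of the robot, y to its left, z up, the work surface at z = 0. Lengths are in m, angles in rad, forces in N, time in s.
With the tool pointing down it reaches from about 0.225 to 0.875 m from the base axis. Payload 3.4 kg.
Tool frame: the origin (TCP) lies on the centre line of the jaws, within the pads' length; the fingertips stand 17 mm ahead of it and the grasp point (between the pads) lies 2 mm behind it; z points along the fingers, y is the line along which they close (so a half turn about z gives the same grasp; the last joint's range is limited). The gripper opens to 85 mm and grips with 20 to 120 N. Pads are 22 mm wide; open, the fingers measure 114 mm over their backs; the gripper's body (76 mm by 85 mm) begins 54 mm behind the grasp point. The pads swing forward as they close: fully open they stand 13 mm farther back than shut.
Start: joints at [1.223, 0.276, 1.505, -0, 1.361, -0.121], TCP at [0.129, 0.56, 0.216] pointing down, gripper open.
Joint ranges: [-2.89, 2.89], [-0.75, 2.08], [0.22, 2.7], [-1.18, 4.32], [0.11, 2.71], [-2.7, 2.7]. Speed limits (rad/s): [2.57, 2.57, 3.14, 3.14, 3.14, 3.14].

### API

Orientations are given as a unit quaternion [w, x, y, z].
In Python, from rig import manip gives the robot as it stands.
- The arm moves only by the tool move_arm, never from a script. Its argument "steps" is one flat list of numbers, 7 for each row, row after row: the turn, a rotation vector about the world's x, y, z normalised to -1 to 1, where 1 is 360 degrees, then the shift along the world's x, y, z normalised to -1 to 1, where 1 is 1 m, then the opening, from -1 (shut) to 1 (fully open). A call has exactly 10 rows; each row is the pose to reach, as a shift and turn from the pose commanded when the call began, turning the shorter way round; what a row does not reach only later rows make up. A row lasts 1/10 s, in which the tool goes at most 50 mm and 8.59 degrees, less where a joint would pass 70% of its speed; a pose out of reach is approached as far as the arm can. A call with a number of a shift or a turn outside -1 to 1 is refused whole. A call with a gripper value outside its range is refused whole. The fingers move at their own pace and stop on an object; "squeeze" is the grip in N (left out, the last holds). Time passes only in rows, so rows that repeat a pose let the fingers close, or fill a call up. It gives the time, the measured TCP pose, the force, the opening and the grip force at its end, in the units of the state.
- manip.get_state(): the state, without advancing time (a new reading comes with each control period).
- manip.get_image(name): name is "scene" or "top" or "wrist"; returns a dict with "pixels" (384x512x3 uint8, blue, green, red), "fx", "fy", "cx", "cy" (pixels), "R" (3x3) and "t" (3): a world point X has camera coordinates R X + t. Camera axes: x right, y down, z forward; pixel columns grow to the right and rows downward; lengths in m; the calibration is good to about 2 mm. A picture is of the moment at which its call begins. There is no depth.
- manip.sign_off(): hands the job in; it is judged then, once.
The state is a dict: "clock": time; "qpos": joint angles; "qd": joint speeds; "effort": joint torques, N m; "position": TCP position; "ee_rot": TCP orientation; "contact_force": force on the tool from outside, world axes, zero at the start; "moment": the same for the moment, N m; "width": finger opening in m; "gripper_force": force on a finger pad.
Only numpy, scipy, OpenCV 4.12 (cv2) and the standard library are available. Lean on these libraries where they do the work, as an engineer would, in place of code of your own. Each camera call takes 0.05 s, during which the arm holds its last target. There are 200 camera calls.

## Working session

There is one attempt and no reset: what is moved stays moved. The work goes in short steps, Python scripts to look and compute and a tool call to move; the robot and the scene stay as the last step left them, time stands still between calls to the robot, and variables do not carry over. Pictures are saved under pics/ and viewed, at most 14 in all, crops included, and the job is handed in when it is done.

Besides the shell and the picture viewer there is one more tool, called after ">>>" as a command line: name --argument value ..., lists and objects as JSON in quotes. move_arm: Moves the arm, as the interface text tells. Scaled input: -1 to 1 covers 1 m each way for a shift and 360 degrees each way for a turn. Its arguments: {"type":"object","properties":{"steps":{"type":"array"},"squeeze":{"type":"number"}},"required":["steps"]}

```bash
mkdir -p pics
cat > h.py <<'E'
from rig import manip
import numpy as np, cv2
def ray(im,u,v,z):
    R=np.array(im["R"]);t=np.array(im["t"]);c=-R.T@t
    d=R.T@np.array([(u-im["cx"])/im["fx"],(v-im["cy"])/im["fy"],1.])
    return c+d*(z-c[2])/d[2]
def proj(im,X):
    p=np.array(im["R"])@np.array(X)+np.array(im["t"]);return im["fx"]*p[0]/p[2]+im["cx"],im["fy"]*p[1]/p[2]+im["cy"]
E
python3 - <<'E'
from h import *
for n in("scene","top"):
    im=manip.get_image(n);cv2.imwrite(f"pics/{n}0.png",im["pixels"]);np.save(n+"0.npy",im,allow_pickle=True)
    R=np.array(im["R"]);print(n,-R.T@np.array(im["t"]),R[2],im["fx"])
s=manip.get_state();print(s)
E
```

```text
scene [-0.17677852  0.78133193  0.60117888] [ 0.67869362 -0.46982818 -0.56447893] 440.5229226823537
top [0.38129546 0.31642598 0.88437753] [ 1.30279613e-01 -1.30554607e-04 -9.91477284e-01] 373.3183033758966
{'clock': 0.1, 'qpos': array([ 1.22298054e+00,  2.76524531e-01,  1.50601340e+00, -5.15912213e-05,
        1.36071147e+00, -1.21028184e-01]), 'qd': array([-0.0007554 , -0.00313016, -0.0025208 , -0.00062609, -0.00228629,
        0.00046768]), 'effort': array([ 2.19574955e-03, -4.17702091e+01, -2.46405262e+01, -2.64412811e-04,
        5.82000503e-03, -6.49412556e-06]), 'position': array([0.12915423, 0.55978859, 0.21562762]), 'ee_rot': array([-1.67881810e-04,  1.13145548e-01,  9.93578078e-01, -8.11578064e-04]), 'contact_force': array([-0.14078185,  1.06472359,  0.09975701]), 'moment': array([ 0.01277565, -0.02511822, -0.00042406]), 'gripper_force': 0.0, 'width': 0.08541418861617749}
```

View pics/top0.png

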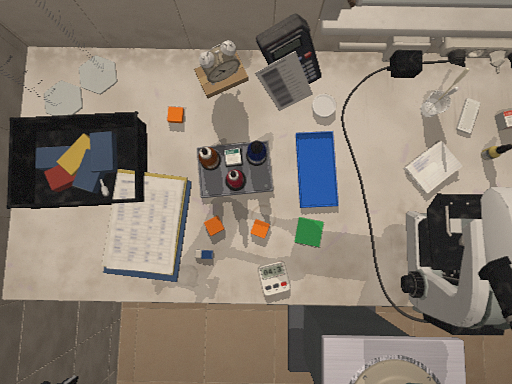

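View pics/scene0.png

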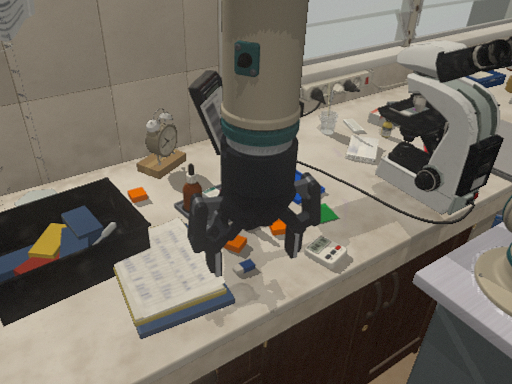

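Candidates for the glass box in the top view: the white one with a dark green band at (233,157), the orange look-alikes at (176,115), (214,226) and (260,229), and the white timer at (273,279). I choose (233,157), on the stand among the bottles: red in front at (235,180), amber at (208,157), blue at (257,152). The tray is at (317,170), the mat at (309,233), the dish at (323,105) and the eraser at (207,255).

Run:
```python
from h import *
im=np.load("top0.npy",allow_pickle=True).item();p=im["pixels"]
h=cv2.cvtColor(p,cv2.COLOR_BGR2HSV)
def rect(mask,win,z,name):
    x0,y0,x1,y1=win;m=np.zeros(mask.shape,np.uint8);m[y0:y1,x0:x1]=mask[y0:y1,x0:x1]*255
    cs=cv2.findContours(m,cv2.RETR_EXTERNAL,cv2.CHAIN_APPROX_NONE)[0];c=max(cs,key=cv2.contourArea)
    w=np.array([ray(im,u,v,z)[:2] for u,v in c[:,0]],np.float32)
    r=cv2.minAreaRect(w*1000);print(name,np.round(r[0],1),np.round(r[1],1),round(r[2],1))
H,S,V=h[...,0],h[...,1],h[...,2]
rect((H>100)&(H<125)&(S>130),(285,120,350,220),.008,"tray")
rect((H>45)&(H<85)&(S>100),(285,205,335,260),.003,"mat")
rect((S<60)&(V<140),(190,135,280,205),.012,"stand")
rect((V>190)&(S<60)|(S<60)&(V>170),(222,143,245,172),.024,"box")
rect((H<12)&(S>100)|(H>168)&(S>100),(222,165,250,195),.04,"red")
print(proj(im,[.129,.56,.2]))
cv2.imwrite("pics/c1.png",cv2.resize(p[130:210,180:350],None,fx=4.5,fy=4.5,interpolation=cv2.INTER_CUBIC))
```

```text
tray [537.4 176.3] [180.5  89.8] 3.4
mat [388.2 193.9] [58.1 59.1] 79.6
stand [532.2 370. ] [165.8 180.8] 1.0
box [556.4 373.9] [23.9 32.9] 1.6
red [506.1 366.6] [40.7 35.7] 45.7
(np.float64(113.0577070849252), np.float64(378.48048910395005))
```

View pics/c1.png

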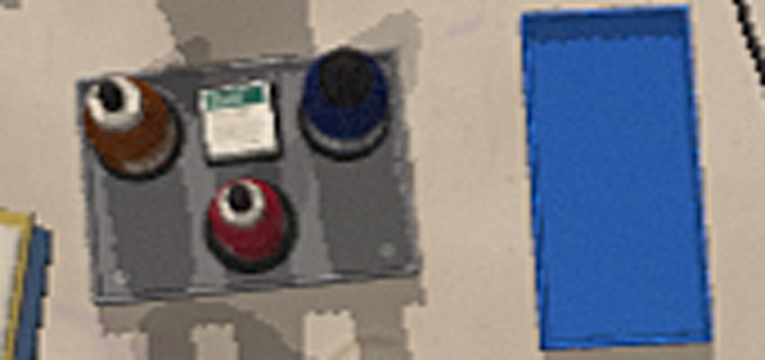

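The crop confirms the choice: white with a dark green band, in the slot at crop (240,120). Stand corners are at crop (80,80), (395,48), (418,272) and (98,303).

Run:
```python
from h import *
im=np.load("top0.npy",allow_pickle=True).item()
px=lambda a:(a[0]/4.5+180-.4,a[1]/4.5+130-.4)
C=[ray(im,*px(a),.012) for a in((80,80),(395,48),(418,272),(98,303))]
c=np.mean(C,0);print("stand",c,[np.linalg.norm(C[i]-C[i-1]) for i in range(4)])
x=(C[0]+C[1]-C[2]-C[3])[:2];y=(C[0]+C[3]-C[1]-C[2])[:2]
print(np.degrees(np.arctan2(x[1],x[0])),np.degrees(np.arctan2(-y[0],y[1])))
a=np.mean([np.arctan2(x[1],x[0]),np.arctan2(-y[0],y[1])]);R=np.array([[np.cos(a),-np.sin(a)],[np.sin(a),np.cos(a)]])
for n,q in(("amber",(.0275,.055)),("blue",(.0275,-.055)),("red",(-.0275,0)),("box",(.0275,0))):print(n,c[:2]+R@q)
# cap centres
print("amber cap",ray(im,*px((112,100)),.100),"red",ray(im,*px((240,202)),.096),"blue",ray(im,*px((347,78)),.107))
print("boxtop",ray(im,*px((240,121)),.024))
```

```text
stand [0.53374762 0.37014478 0.012     ] [np.float64(0.11939492353517181), np.float64(0.16809851633617823), np.float64(0.12054113809683575), np.float64(0.1677211487151283)]
6.539301772447428 6.706830149827117
amber [0.55472056 0.4279495 ]
blue [0.56740764 0.3186836 ]
red [0.50643115 0.36697301]
box [0.5610641  0.37331655]
amber cap [0.55339513 0.43029767 0.1       ] red [0.50587933 0.36840327 0.096     ] blue [0.56433123 0.31854659 0.107     ]
boxtop [0.56001408 0.37420526 0.024     ]
```

>>> move_arm --steps '[0, 0, 0.007, 0.042, -0.021, 0, 1, 0, 0, 0.014, 0.084, -0.043, 0, 1, 0, 0, 0.021, 0.126, -0.064, 0, 1, 0, 0, 0.028, 0.168, -0.086, 0, 1, 0, 0, 0.035, 0.21, -0.107, 0, 1, 0, 0, 0.042, 0.252, -0.128, 0, 1, 0, 0, 0.048, 0.294, -0.15, 0, 1, 0, 0, 0.054, 0.336, -0.171, 0, 1, 0, 0, 0.0545, 0.377, -0.1925, 0, 1, 0, 0, 0.0545, 0.377, -0.1925, 0, 1]' --squeeze 40

```text
clock: 1.1
position: [0.5117, 0.3644, 0.2152]
ee_rot: [0.001, -0.055, 0.998, -0.001]
contact_force: [-0.5, 1.1, -0.6]
width: 0.0854
gripper_force: 0.0
```

Run:
```python
from h import *
s=manip.get_state();print(s["position"],s["ee_rot"],s["qpos"],s["contact_force"])
im=manip.get_image("wrist");cv2.imwrite("pics/w1.png",im["pixels"]);np.save("w1.npy",im,allow_pickle=True)
for X in((.506,.3675,.109),(.506,.3675,.008),(.5545,.428,.008),(.5545,.428,.113),(.567,.3185,.119),(.561,.3735,.024)):print(X,proj(im,X))
```

```text
[0.51168306 0.36440522 0.21518485] [ 0.00110316 -0.05493073  0.99848886 -0.0011815 ] [ 0.51002213  0.35655602  1.38804647 -0.00314007  1.39604781 -1.17014664] [-0.54145988  1.14044239 -0.62836282]
(0.506, 0.3675, 0.109) (np.float64(256.3688135001864), np.float64(183.33544968503207))
(0.506, 0.3675, 0.008) (np.float64(255.76690116947125), np.float64(159.57230389444487))
(0.5545, 0.428, 0.008) (np.float64(298.64500466294623), np.float64(202.0159236920189))
(0.5545, 0.428, 0.113) (np.float64(313.91914393465765), np.float64(240.0344452013956))
(0.567, 0.3185, 0.119) (np.float64(196.77478442248955), np.float64(243.22308187216004))
(0.561, 0.3735, 0.024) (np.float64(255.6360552743425), np.float64(206.81580190421255))
```

View pics/w1.png

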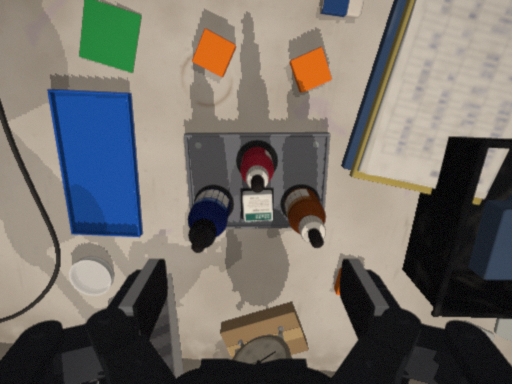

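Wrist view: red bulb at (258,183), box at (257,206), blue bulb at (202,235) and amber bulb at (316,238). These match my projections to about 1–2 mm, so I descend on red.

>>> move_arm --steps '[0, 0, 0, 0, 0, -0.03, 0.6, 0, 0, 0, 0, 0, -0.06, 0.6, 0, 0, 0, 0, 0, -0.09, 0.6, 0, 0, 0, 0, 0, -0.12, 0.6, 0, 0, 0, 0, 0, -0.14, 0.6, 0, 0, 0, 0, 0, -0.152, 0.6, 0, 0, 0, 0, 0, -0.152, 0.6, 0, 0, 0, 0, 0, -0.152, -0.6, 0, 0, 0, 0, 0, -0.152, -0.6, 0, 0, 0, 0, 0, -0.152, -0.6]' --squeeze 40

```text
clock: 2.15
position: [0.507, 0.3683, 0.0658]
ee_rot: [0.001, -0.058, 0.998, 0.001]
contact_force: [0.3, -0.8, -0.7]
width: 0.0251
gripper_force: 0.0
```

Run:
```python
from h import *
s=manip.get_state();print(s["width"],s["gripper_force"])
a=manip.get_image("scene")["pixels"];b=manip.get_image("wrist")["pixels"]
cv2.imwrite("pics/v2.png",np.hstack([cv2.resize(a[130:330,130:380],(500,400),interpolation=2),cv2.resize(b[120:384,120:400],(300,283))[:400] if 0 else cv2.copyMakeBorder(cv2.resize(b[120:384,120:400],(300,283)),0,117,0,0,0)]))
```

```text
0.02512875278631381 0.0
```

View pics/v2.png

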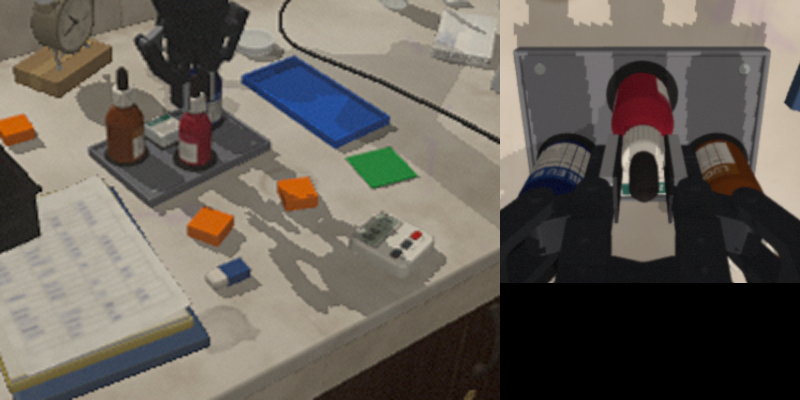

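Run:
```python
from h import *
im=manip.get_image("wrist");f=280/300
s=manip.get_state();p=s["position"];print(p,s["width"],s["gripper_force"])
import itertools
for z in(.008,.049,.068,.074,.092,.117):
    u,v=proj(im,[p[0],p[1],z]);print(z,round(u),round(v),"panel",round((u-120)/f+500),round((v-120)/f))
cv2.imwrite("pics/w3.png",cv2.resize(im["pixels"][150:330,180:330],(625,750))[:600])
```

```text
[0.50717138 0.36816446 0.06587856] 0.02022164705731336 39.08962905406952
0.008 252 208 panel 641 95
0.049 251 232 panel 641 120
0.068 251 246 panel 641 135
0.074 251 251 panel 641 141
0.092 251 269 panel 640 160
0.117 251 302 panel 640 195
```

View pics/w3.png

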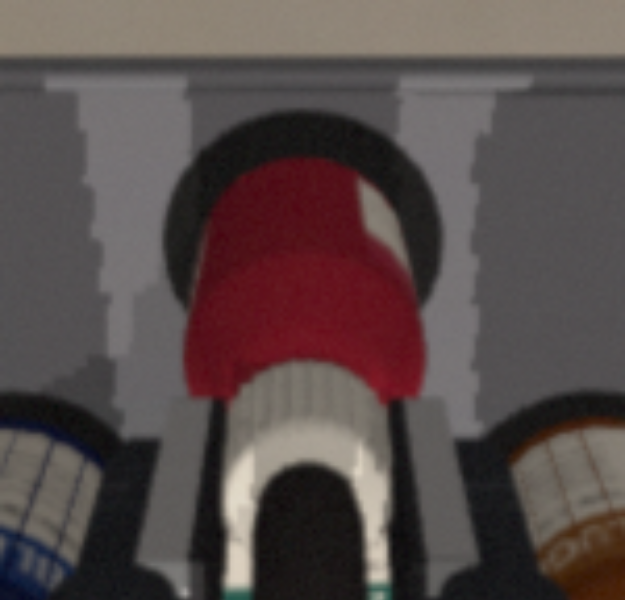

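The closed pads hold the red cap with 39 N. I lift it and carry it to the tray.

>>> move_arm --steps '[0, 0, 0, 0, 0, 0.015, -0.6, 0, 0, 0, 0, 0, 0.04, -0.6, 0, 0, 0, 0, 0, 0.06, -0.6, 0, 0, 0, -0.004, -0.02, 0.06, -0.6, 0, 0, 0, -0.008, -0.05, 0.06, -0.6, 0, 0, 0, -0.012, -0.08, 0.06, -0.6, 0, 0, 0, -0.016, -0.11, 0.06, -0.6, 0, 0, 0, -0.02, -0.14, 0.06, -0.6, 0, 0, 0, -0.024, -0.17, 0.06, -0.6, 0, 0, 0, -0.0265, -0.1945, 0.06, -0.6]'

```text
clock: 3.3
position: [0.4791, 0.1718, 0.1245]
ee_rot: [-0.0, -0.058, 0.998, -0.0]
contact_force: [-0.6, -0.1, -0.4]
width: 0.0204
gripper_force: 39.2
```

Run:
```python
from h import *
s=manip.get_state();p=s["position"];print(p,s["width"],s["gripper_force"])
im=manip.get_image("scene");a=im["pixels"]
for dz in(-.058,.008,.026,.051,-.017,0,):print(dz,proj(im,p+[0,0,dz]))
u,v=map(int,proj(im,p));cv2.imwrite("pics/s4.png",cv2.resize(a[v-70:v+70,u-90:u+90],None,fx=4,fy=4,interpolation=2));print(u-90,v-70)
```

```text
[0.47913837 0.17178783 0.12451292] 0.02041727732137297 39.19098615646362
-0.058 (np.float64(304.0406554828751), np.float64(168.26256684832725))
0.008 (np.float64(306.818178889559), np.float64(143.3007566573585))
0.026 (np.float64(307.6121156156827), np.float64(136.16558803431585))
0.051 (np.float64(308.74234656951455), np.float64(126.00811808334603))
-0.017 (np.float64(305.74198358319506), np.float64(152.97260421090982))
0 (np.float64(306.47049368103694), np.float64(146.42542958016796))
216 76
```

View pics/s4.png

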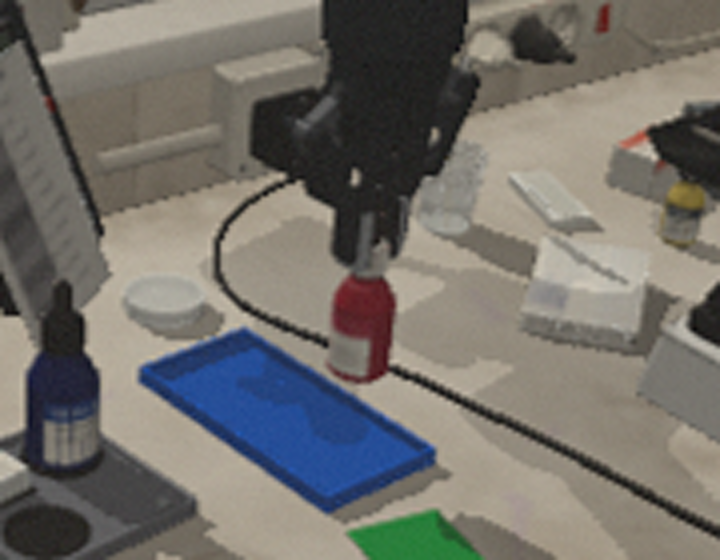

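Red hangs upright over the tray (bottom at crop (357,378)), with the fingertips at shoulder height. They reach less far than expected, so I will grip the next bottles lower. Now I set red down.

>>> move_arm --steps '[0, 0, 0, 0, 0, -0.02, -0.6, 0, 0, 0, 0, 0, -0.04, -0.6, 0, 0, 0, 0, 0, -0.055, -0.6, 0, 0, 0, 0, 0, -0.06, -0.6, 0, 0, 0, 0, 0, -0.063, -0.6, 0, 0, 0, 0, 0, -0.063, -0.6, 0, 0, 0, 0, 0, -0.063, 0.3, 0, 0, 0, 0, 0, -0.063, 0.3, 0, 0, 0, 0, 0, -0.063, 0.3, 0, 0, 0, 0, 0, -0.063, 0.3]'

```text
clock: 4.35
position: [0.48, 0.1734, 0.0618]
ee_rot: [0.0, -0.058, 0.998, 0.0]
contact_force: [-0.2, -0.6, -0.3]
width: 0.0554
gripper_force: 0.0
```

>>> move_arm --steps '[0, 0, 0, 0, 0, 0.04, 0.3, 0, 0, -0.02, 0, 0, 0.085, 0.3, 0, 0, -0.043, 0, 0, 0.13, 0.6, 0, 0, -0.066, 0.015, 0.02, 0.14, 0.6, 0, 0, -0.089, 0.03, 0.045, 0.14, 0.6, 0, 0, -0.112, 0.045, 0.07, 0.14, 0.6, 0, 0, -0.135, 0.06, 0.095, 0.14, 0.6, 0, 0, -0.158, 0.075, 0.12, 0.14, 0.6, 0, 0, -0.181, 0.0865, 0.1455, 0.14, 0.6, 0, 0, -0.204, 0.0865, 0.1455, 0.14, 0.6]'

```text
clock: 5.35
position: [0.5677, 0.322, 0.2007]
ee_rot: [-0.0, 0.552, 0.834, 0.001]
contact_force: [-0.7, -0.0, -2.0]
width: 0.0683
gripper_force: 0.0
```

>>> move_arm --steps '[0, 0, -0.023, 0, 0, 0, 0.6, 0, 0, -0.046, 0, 0, -0.03, 0.6, 0, 0, -0.046, 0, 0, -0.06, 0.6, 0, 0, -0.046, 0, 0, -0.085, 0.6, 0, 0, -0.046, 0, 0, -0.105, 0.6, 0, 0, -0.046, 0, 0, -0.12, 0.6, 0, 0, -0.046, 0, 0, -0.13, 0.6, 0, 0, -0.046, 0, 0, -0.138, 0.6, 0, 0, -0.046, 0, 0, -0.138, 0.6, 0, 0, -0.046, 0, 0, -0.138, 0.6]'

```text
clock: 6.35
position: [0.5667, 0.319, 0.0639]
ee_rot: [0.0, 0.665, 0.747, 0.0]
contact_force: [-0.3, 0.1, 1.3]
width: 0.0684
gripper_force: 0.0
```

Run:
```python
from h import *
s=manip.get_state();p=s["position"];print(p,s["ee_rot"],s["width"],s["contact_force"])
a=manip.get_image("scene")["pixels"];b=manip.get_image("wrist")["pixels"]
a=cv2.resize(a[140:260,180:300],(480,480),interpolation=2);b=cv2.resize(b[:,90:410],(320,384))
cv2.imwrite("pics/v5.png",np.hstack([a,cv2.copyMakeBorder(b,0,96,0,0,0)]))
```

```text
[0.56672083 0.31898858 0.06394475] [2.35249359e-04 6.65055573e-01 7.46793692e-01 4.58963209e-04] 0.06841585567925958 [-0.28697412  0.10929394  1.29079288]
```

View pics/v5.png

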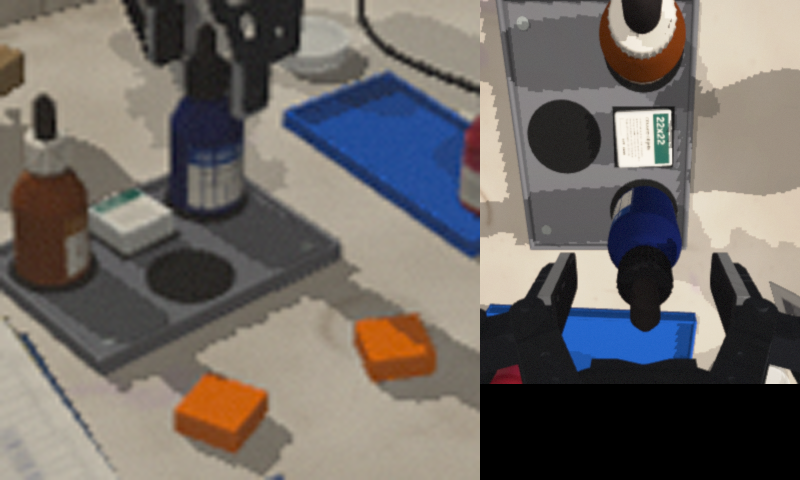

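Blue is centred between the fingers, with the tips about level with its shoulder (wrist panel (570,290) and (715,290)) and room above the bulb. I go 12 mm lower and close.

>>> move_arm --steps '[0, 0, 0, 0, 0, -0.004, 0.6, 0, 0, 0, 0, 0, -0.008, 0.6, 0, 0, 0, 0, 0, -0.012, 0.6, 0, 0, 0, 0, 0, -0.012, 0.6, 0, 0, 0, 0, 0, -0.012, -0.2, 0, 0, 0, 0, 0, -0.012, -0.2, 0, 0, 0, 0, 0, -0.012, -0.2, 0, 0, 0, 0, 0, -0.012, -0.2, 0, 0, 0, 0, 0, -0.012, -0.2, 0, 0, 0, 0, 0, -0.012, -0.2]' --squeeze 40

```text
clock: 7.45
position: [0.5667, 0.3189, 0.0518]
ee_rot: [0.0, 0.665, 0.747, 0.0]
contact_force: [0.1, 0.5, 1.4]
width: 0.0425
gripper_force: 40.7
```

>>> move_arm --steps '[0, 0, 0, 0, 0, 0.015, -0.2, 0, 0, 0, 0, 0, 0.04, -0.2, 0, 0, 0.02, 0, 0, 0.06, -0.2, 0, 0, 0.043, 0.004, -0.02, 0.06, -0.2, 0, 0, 0.066, 0.008, -0.04, 0.06, -0.2, 0, 0, 0.089, 0.012, -0.06, 0.06, -0.2, 0, 0, 0.112, 0.016, -0.08, 0.06, -0.2, 0, 0, 0.135, 0.02, -0.1, 0.06, -0.2, 0, 0, 0.158, 0.025, -0.12, 0.06, -0.2, 0, 0, 0.181, 0.0295, -0.139, 0.06, -0.2]'

```text
clock: 8.45
position: [0.5954, 0.1789, 0.111]
ee_rot: [-0.001, 0.155, 0.988, -0.0]
contact_force: [0.1, 0.1, -0.1]
width: 0.0424
gripper_force: 40.7
```

>>> move_arm --steps '[0, 0, 0.023, 0, 0, 0, -0.2, 0, 0, 0.046, 0, 0, -0.015, -0.2, 0, 0, 0.069, 0, 0, -0.035, -0.2, 0, 0, 0.069, 0, 0, -0.05, -0.2, 0, 0, 0.069, 0, 0, -0.06, -0.2, 0, 0, 0.069, 0, 0, -0.0645, -0.2, 0, 0, 0.069, 0, 0, -0.0645, -0.2, 0, 0, 0.069, 0, 0, -0.0645, 0.5, 0, 0, 0.069, 0, 0, -0.0645, 0.5, 0, 0, 0.069, 0, 0, -0.0645, 0.5]'

```text
clock: 9.45
position: [0.596, 0.1799, 0.0472]
ee_rot: [0.0, -0.058, 0.998, 0.0]
contact_force: [-0.5, 0.7, -1.0]
width: 0.0639
gripper_force: 0.0
```

>>> move_arm --steps '[0, 0, 0, 0, 0, 0.045, 0.5, 0, 0, -0.01, 0, 0, 0.09, 0.5, 0, 0, -0.033, 0, 0, 0.135, 0.6, 0, 0, -0.056, -0.005, 0.03, 0.154, 0.6, 0, 0, -0.079, -0.011, 0.065, 0.154, 0.6, 0, 0, -0.102, -0.018, 0.105, 0.154, 0.6, 0, 0, -0.125, -0.024, 0.145, 0.154, 0.6, 0, 0, -0.148, -0.03, 0.18, 0.154, 0.6, 0, 0, -0.171, -0.036, 0.215, 0.154, 0.6, 0, 0, -0.194, -0.0415, 0.249, 0.154, 0.6]'

```text
clock: 10.45
position: [0.5538, 0.4303, 0.201]
ee_rot: [0.0, 0.527, 0.85, 0.0]
contact_force: [-0.1, -0.1, 0.4]
width: 0.0684
gripper_force: 0.0
```

>>> move_arm --steps '[0, 0, -0.023, 0, 0, 0, 0.6, 0, 0, -0.046, 0, 0, 0, 0.6, 0, 0, -0.056, 0, 0, -0.02, 0.6, 0, 0, -0.056, 0, 0, -0.04, 0.6, 0, 0, -0.056, 0, 0, -0.06, 0.6, 0, 0, -0.056, 0, 0, -0.08, 0.6, 0, 0, -0.056, 0, 0, -0.1, 0.6, 0, 0, -0.056, 0, 0, -0.12, 0.6, 0, 0, -0.056, 0, 0, -0.13, 0.6, 0, 0, -0.056, 0, 0, -0.13, 0.6]'

```text
clock: 11.45
position: [0.5533, 0.4282, 0.0692]
ee_rot: [-0.0, 0.665, 0.747, -0.002]
contact_force: [0.5, -0.1, 0.6]
width: 0.0682
gripper_force: 0.0
```

Run:
```python
from h import *
s=manip.get_state();p=s["position"];print(p,s["ee_rot"],s["width"],s["contact_force"])
a=manip.get_image("top")["pixels"];b=manip.get_image("wrist")["pixels"]
a=cv2.resize(a[110:230,190:350],(480,360),interpolation=2);b=cv2.resize(b[:,90:410],(320,384))
cv2.imwrite("pics/v6.png",np.hstack([cv2.copyMakeBorder(a,0,24,0,0,0),b]))
```

```text
[0.55330701 0.42816115 0.06918007] [-4.59628941e-04  6.65093795e-01  7.46757843e-01 -1.66050745e-03] 0.06824092386605961 [ 0.47640172 -0.06731357  0.63774154]
```

View pics/v6.png

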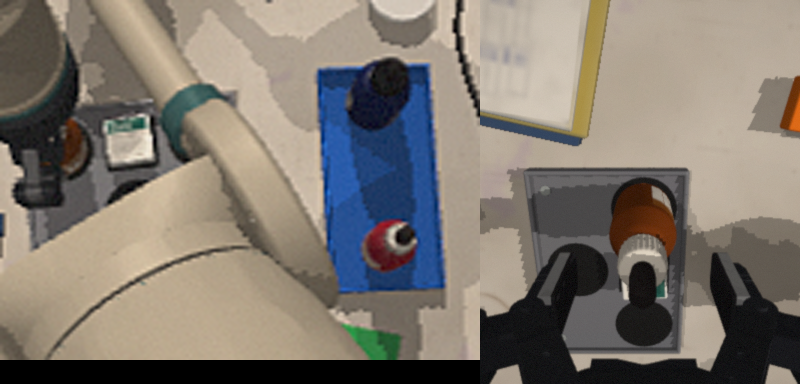

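Top panel: blue (378,90) and red (390,245) stand in the tray. Wrist panel: amber (643,230) is centred between the fingers. I lower 21 mm and grip.

>>> move_arm --steps '[0, 0, 0, 0, 0, -0.008, 0.6, 0, 0, 0, 0, 0, -0.015, 0.6, 0, 0, 0, 0, 0, -0.021, 0.6, 0, 0, 0, 0, 0, -0.021, 0.6, 0, 0, 0, 0, 0, -0.021, -0.2, 0, 0, 0, 0, 0, -0.021, -0.2, 0, 0, 0, 0, 0, -0.021, -0.2, 0, 0, 0, 0, 0, -0.021, -0.2, 0, 0, 0, 0, 0, -0.021, -0.2, 0, 0, 0, 0, 0, -0.021, -0.2]'

```text
clock: 12.55
position: [0.5546, 0.429, 0.0504]
ee_rot: [0.0, 0.665, 0.747, 0.001]
contact_force: [-1.2, -0.4, 4.0]
width: 0.0402
gripper_force: 40.4
```

>>> move_arm --steps '[0, 0, 0, 0, 0, 0.015, -0.2, 0, 0, 0, 0, 0, 0.045, -0.2, 0, 0, 0.01, 0, -0.005, 0.08, -0.2, 0, 0, 0.033, -0.002, -0.03, 0.11, -0.2, 0, 0, 0.056, -0.004, -0.065, 0.13, -0.2, 0, 0, 0.079, -0.007, -0.105, 0.13, -0.2, 0, 0, 0.102, -0.01, -0.145, 0.13, -0.2, 0, 0, 0.125, -0.012, -0.185, 0.13, -0.2, 0, 0, 0.148, -0.014, -0.22, 0.13, -0.2, 0, 0, 0.171, -0.0165, -0.252, 0.13, -0.2]'

```text
clock: 13.55
position: [0.5375, 0.175, 0.1808]
ee_rot: [0.0, 0.186, 0.982, -0.0]
contact_force: [0.6, 0.6, -1.1]
width: 0.0403
gripper_force: 40.4
```

>>> move_arm --steps '[0, 0, 0.023, 0, 0, 0, -0.2, 0, 0, 0.046, 0, 0, 0, -0.2, 0, 0, 0.069, 0, 0, 0, -0.2, 0, 0, 0.079, 0, 0, 0, -0.2, 0, 0, 0.079, 0, 0, -0.03, -0.2, 0, 0, 0.079, 0, 0, -0.06, -0.2, 0, 0, 0.079, 0, 0, -0.09, -0.2, 0, 0, 0.079, 0, 0, -0.11, -0.2, 0, 0, 0.079, 0, 0, -0.125, -0.2, 0, 0, 0.079, 0, 0, -0.1305, -0.2]'

```text
clock: 14.55
position: [0.5368, 0.1765, 0.0484]
ee_rot: [-0.001, -0.058, 0.998, -0.0]
contact_force: [0.3, -0.7, -0.6]
width: 0.0401
gripper_force: 40.5
```

>>> move_arm --steps '[0, 0, 0, 0, 0, -0.002, -0.2, 0, 0, 0, 0, 0, -0.004, -0.2, 0, 0, 0, 0, 0, -0.004, -0.2, 0, 0, 0, 0, 0, -0.004, 0.4, 0, 0, 0, 0, 0, -0.004, 0.4, 0, 0, 0, 0, 0, -0.004, 0.4, 0, 0, 0, 0, 0, -0.004, 0.4, 0, 0, 0, 0, 0, 0.04, 0.4, 0, 0, 0, 0, 0, 0.085, 0.4, 0, 0, 0, 0, 0, 0.13, 0.4]'

```text
clock: 15.55
position: [0.5374, 0.1767, 0.1807]
ee_rot: [-0.0, -0.058, 0.998, -0.0]
contact_force: [1.1, 0.8, -0.3]
width: 0.0598
gripper_force: 0.0
```

>>> move_arm --steps '[0, 0, 0, 0.003, 0.03, 0, 0.6, 0, 0, 0, 0.007, 0.065, 0, 0.6, 0, 0, 0, 0.012, 0.105, 0, 0.8, 0, 0, 0, 0.016, 0.14, 0, 1, 0, 0, 0, 0.02, 0.17, -0.02, 1, 0, 0, 0, 0.023, 0.19, -0.04, 1, 0, 0, 0, 0.023, 0.197, -0.07, 1, 0, 0, 0, 0.023, 0.197, -0.1, 1, 0, 0, 0, 0.023, 0.197, -0.12, 1, 0, 0, 0, 0.023, 0.197, -0.12, 1]'

```text
clock: 16.55
position: [0.5582, 0.3726, 0.0557]
ee_rot: [-0.004, -0.058, 0.998, -0.002]
contact_force: [-0.8, 0.0, 0.5]
width: 0.0856
gripper_force: 0.0
```

Run:
```python
from h import *
s=manip.get_state();p=s["position"];print(p,s["ee_rot"],s["width"],s["contact_force"])
b=manip.get_image("wrist")
for X in((.5605,.3737,.024),(p[0],p[1],.024)):print(proj(b,X))
b=b["pixels"]
im=manip.get_image("scene");a=im["pixels"];print(proj(im,p),proj(im,p+[0,0,.02]))
a=cv2.resize(a[130:250,180:330],(450,360),interpolation=2);b=cv2.resize(b[:,90:410],(320,384))
cv2.imwrite("pics/v7.png",np.hstack([cv2.copyMakeBorder(a,0,24,0,0,0),b]))
```

```text
[0.55823539 0.37262597 0.0556917 ] [-0.00350504 -0.05790378  0.99831481 -0.00155152] 0.08561320242578392 [-0.79776409  0.048547    0.52316264]
(np.float64(252.8957323441701), np.float64(225.86464431419583))
(np.float64(251.7091797143681), np.float64(222.65275213275544))
(np.float64(212.8237984393919), np.float64(180.91034173333443)) (np.float64(212.6299660783156), np.float64(173.42485880310971))
```

View pics/v7.png

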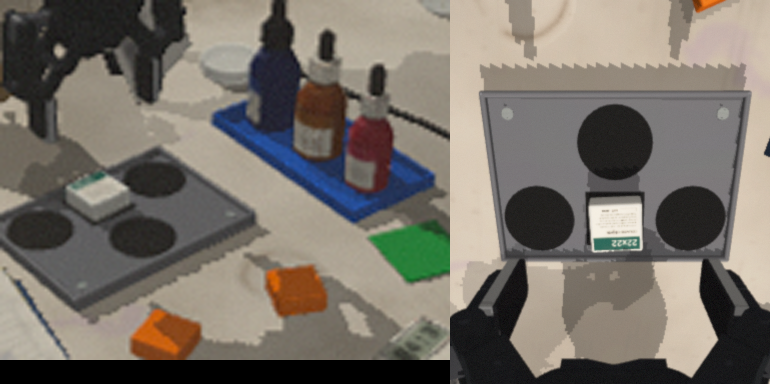

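All three bottles stand upright in the tray. The box is at wrist-panel (616,222). The fingertips appear about 30 mm behind the nominal position when open, so I narrow the jaws and go down in stages.

>>> move_arm --steps '[0, 0, 0, 0, 0.001, 0, 0.2, 0, 0, 0, 0, 0.001, 0, 0.2, 0, 0, 0, 0, 0.001, 0, 0.2, 0, 0, 0, 0, 0.001, -0.01, 0.2, 0, 0, 0, 0, 0.001, -0.02, 0.2, 0, 0, 0, 0, 0.001, -0.03, 0.2, 0, 0, 0, 0, 0.001, -0.035, 0.2, 0, 0, 0, 0, 0.001, -0.035, 0.2, 0, 0, 0, 0, 0.001, -0.035, 0.2, 0, 0, 0, 0, 0.001, -0.035, 0.2]'

```text
clock: 17.65
position: [0.5612, 0.375, 0.0248]
ee_rot: [0.0, -0.058, 0.998, 0.0]
contact_force: [-0.3, 0.3, -0.8]
width: 0.0516
gripper_force: 0.0
```

Run:
```python
from h import *
s=manip.get_state();p=s["position"];print(p,s["width"],s["contact_force"])
b=manip.get_image("wrist");print(proj(b,[p[0],p[1],.024]));b=b["pixels"]
im=manip.get_image("scene");a=im["pixels"]
for k in(-1,1):
  for z in(.012,.024,.036):print(k,z,((np.array(proj(im,[p[0]-.115*.03*k,p[1]+k*.03,z]))-[180,140])*4.5).round())
a=cv2.resize(a[140:220,180:280],(450,360),interpolation=2);b=cv2.resize(b[:,90:410],(320,384))
cv2.imwrite("pics/v8.png",np.hstack([cv2.copyMakeBorder(a,0,24,0,0,0),b]))
```

```text
[0.56116924 0.37500412 0.02478546] 0.05161909550245703 [-0.26987628  0.32809668 -0.75757813]
(np.float64(251.3108737882567), np.float64(243.8663971369192))
-1 0.012 [189. 233.]
-1 0.024 [189. 214.]
-1 0.036 [189. 195.]
1 0.012 [ 95. 275.]
1 0.024 [ 94. 256.]
1 0.036 [ 93. 236.]
```

View pics/v8.png

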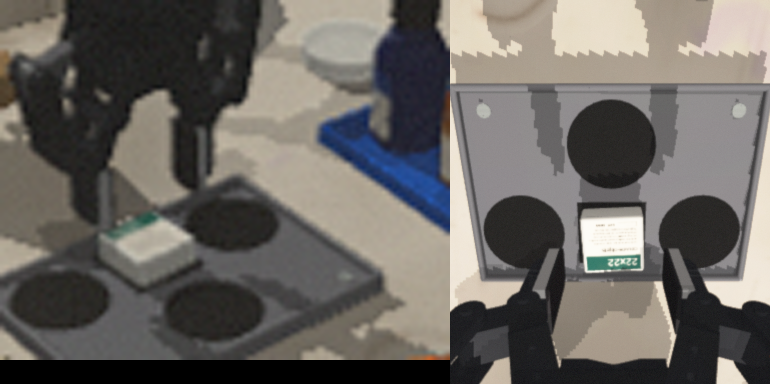

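Tips are now at scene-panel (90,222) and (193,188), about z = 0.042. The box (613,240) is centred between them. I go down 26 mm more and close gently.

>>> move_arm --steps '[0, 0, 0, 0, 0, -0.005, 0.2, 0, 0, 0, 0, 0, -0.01, 0.2, 0, 0, 0, 0, 0, -0.015, 0.2, 0, 0, 0, 0, 0, -0.02, 0.2, 0, 0, 0, 0, 0, -0.024, 0.2, 0, 0, 0, 0, 0, -0.024, 0.2, 0, 0, 0, 0, 0, -0.024, -0.3, 0, 0, 0, 0, 0, -0.024, -0.3, 0, 0, 0, 0, 0, -0.024, -0.3, 0, 0, 0, 0, 0, -0.024, -0.3]' --squeeze 25

```text
clock: 18.75
position: [0.5608, 0.3748, 0.0005]
ee_rot: [0.0, -0.058, 0.998, 0.0]
contact_force: [-0.6, -0.5, -0.5]
width: 0.0358
gripper_force: 24.7
```

>>> move_arm --steps '[0, 0, 0, 0, 0, 0.015, -0.3, 0, 0, 0, 0, 0, 0.045, -0.3, 0, 0, 0, -0.01, 0, 0.08, -0.3, 0, 0, 0, -0.035, -0.01, 0.11, -0.3, 0, 0, 0, -0.065, -0.03, 0.13, -0.3, 0, 0, 0, -0.095, -0.055, 0.13, -0.3, 0, 0, 0, -0.125, -0.085, 0.13, -0.3, 0, 0, 0, -0.15, -0.12, 0.13, -0.3, 0, 0, 0, -0.165, -0.155, 0.13, -0.3, 0, 0, 0, -0.1725, -0.181, 0.13, -0.3]'

```text
clock: 19.75
position: [0.3862, 0.1922, 0.1315]
ee_rot: [0.0, -0.058, 0.998, -0.0]
contact_force: [0.5, 0.4, -0.4]
width: 0.0356
gripper_force: 24.8
```

Run:
```python
from h import *
s=manip.get_state();p=s["position"];print(p,s["width"],s["gripper_force"])
im=manip.get_image("wrist");h=cv2.cvtColor(im["pixels"],cv2.COLOR_BGR2HSV)
m=cv2.inRange(h,(45,100,40),(85,255,255));n,l,st,c=cv2.connectedComponentsWithStats(m);i=1+st[1:,4].argmax()
print(st[i],c[i],ray(im,*c[i],.003),proj(im,[.388,.194,.003]))
cv2.imwrite("pics/w9.png",im["pixels"])
```

```text
[0.38616327 0.19220348 0.13153335] 0.035603075180342114 24.782515168190002
[ 218  148   74   72 3484] [253.4641217  183.78903559] [0.38761128 0.19367218 0.003     ] (np.float64(253.75009176700416), np.float64(184.2044628562663))
```

View pics/w9.png

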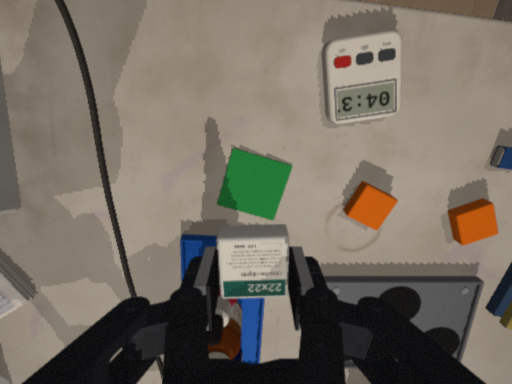

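The box is held level at (253,262), and the mat (253,184) is where I measured it. I lower.

>>> move_arm --steps '[0, 0, 0, 0, 0, -0.03, -0.3, 0, 0, 0, 0.001, 0, -0.06, -0.3, 0, 0, 0, 0.001, 0, -0.085, -0.3, 0, 0, 0, 0.001, 0, -0.105, -0.3, 0, 0, 0, 0.001, 0, -0.12, -0.3, 0, 0, 0, 0.001, 0, -0.128, -0.3, 0, 0, 0, 0.001, 0, -0.132, -0.3, 0, 0, 0, 0.001, 0, -0.134, -0.3, 0, 0, 0, 0.001, 0, -0.134, -0.3, 0, 0, 0, 0.001, 0, -0.134, -0.3]'

```text
clock: 20.8
position: [0.3899, 0.194, -0.003]
ee_rot: [0.001, -0.058, 0.998, 0.0]
contact_force: [-1.6, -0.4, -0.5]
width: 0.0352
gripper_force: 24.8
```

>>> move_arm --steps '[0, 0, 0, 0, 0, 0, 0.3, 0, 0, 0, 0, 0, 0, 0.3, 0, 0, 0, 0, 0, 0, 0.3, 0, 0, 0, 0, 0, 0, 0.3, 0, 0, 0, 0, 0, 0.02, 0.3, 0, 0, 0, 0, 0, 0.05, 0.3, 0, 0, 0, 0, 0, 0.09, 0.3, 0, 0, 0, 0, 0, 0.13, 0.3, 0, 0, 0, 0, 0, 0.17, 0.3, 0, 0, 0, 0, 0, 0.2, 0.3]'

```text
clock: 21.8
position: [0.3898, 0.194, 0.1991]
ee_rot: [0.001, -0.058, 0.998, 0.0]
contact_force: [0.4, -0.0, 0.2]
width: 0.0554
gripper_force: 0.0
```

Run:
```python
from h import *
s=manip.get_state();p=s["position"];print(p,s["contact_force"])
im=manip.get_image("wrist");cv2.imwrite("pics/w10.png",im["pixels"])
print(proj(im,[.388,.194,.019]))
for n,X in(("red",(.48,.1729,.1)),("amber",(.537,.1765,.104)),("blue",(.596,.18,.11))):print(n,proj(im,X))
```

```text
[0.38981137 0.19395224 0.19906392] [ 0.40534458 -0.03170956  0.2246311 ]
(np.float64(252.3516887452481), np.float64(167.5739283440623))
red (np.float64(220.03002725622372), np.float64(275.75753988169504))
amber (np.float64(218.69239224366362), np.float64(325.50812997493097))
blue (np.float64(217.03687432382725), np.float64(373.68429520347627))
```

View pics/w10.png

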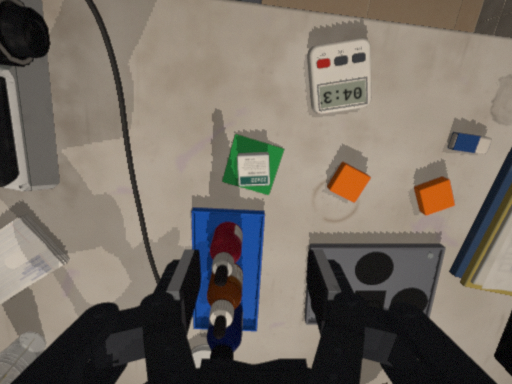

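The box lies flat on the mat at (254,171), about 4 mm from the mat's centre, and the bottles are upright. I return amber first.

>>> move_arm --steps '[0, 0, 0, 0.025, -0.003, 0, 0.5, 0, 0, 0, 0.06, -0.007, 0, 0.5, 0, 0, 0, 0.095, -0.011, 0, 0.5, 0, 0, 0, 0.125, -0.014, 0, 0.5, 0, 0, 0, 0.1485, -0.017, 0, 0.5, 0, 0, 0, 0.1485, -0.017, 0, 0.5, 0, 0, 0, 0.1485, -0.017, -0.025, 0.5, 0, 0, 0, 0.1485, -0.017, -0.06, 0.5, 0, 0, 0, 0.1485, -0.017, -0.09, 0.5, 0, 0, 0, 0.1485, -0.017, -0.12, 0.5]'

```text
clock: 22.85
position: [0.5361, 0.1769, 0.0752]
ee_rot: [-0.001, -0.058, 0.998, 0.0]
contact_force: [0.3, 0.3, -0.7]
width: 0.0641
gripper_force: 0.0
```

>>> move_arm --steps '[0, 0, 0, 0, 0, -0.015, 0.5, 0, 0, 0, 0, 0, -0.025, 0.5, 0, 0, 0, 0, 0, -0.031, 0.5, 0, 0, 0, 0, 0, -0.031, 0.5, 0, 0, 0, 0, 0, -0.031, -0.2, 0, 0, 0, 0, 0, -0.031, -0.2, 0, 0, 0, 0, 0, -0.031, -0.2, 0, 0, 0, 0, 0, -0.031, -0.2, 0, 0, 0, 0, 0, -0.031, -0.2, 0, 0, 0, 0, 0, -0.031, -0.2]' --squeeze 40

```text
clock: 23.85
position: [0.5388, 0.1769, 0.0467]
ee_rot: [0.001, -0.058, 0.998, 0.0]
contact_force: [-0.3, 0.2, 6.5]
width: 0.0401
gripper_force: 40.4
```

>>> move_arm --steps '[0, 0, 0, 0, 0, 0.015, -0.2, 0, 0, 0, 0, 0, 0.045, -0.2, 0, 0, 0, 0, 0, 0.085, -0.2, 0, 0, 0, 0, 0, 0.12, -0.2, 0, 0, 0, 0.002, 0.025, 0.13, -0.2, 0, 0, 0, 0.004, 0.06, 0.13, -0.2, 0, 0, 0, 0.006, 0.1, 0.13, -0.2, 0, 0, 0, 0.009, 0.14, 0.13, -0.2, 0, 0, 0, 0.012, 0.18, 0.13, -0.2, 0, 0, 0, 0.015, 0.22, 0.13, -0.2]'

```text
clock: 24.85
position: [0.5525, 0.3983, 0.1752]
ee_rot: [-0.0, -0.058, 0.998, -0.0]
contact_force: [1.6, 0.2, -0.2]
width: 0.0397
gripper_force: 40.6
```

>>> move_arm --steps '[0, 0, 0, 0.001, 0.02, 0, -0.2, 0, 0, 0, 0.002, 0.0325, 0, -0.2, 0, 0, 0, 0.002, 0.0325, -0.015, -0.2, 0, 0, 0, 0.002, 0.0325, -0.045, -0.2, 0, 0, 0, 0.002, 0.0325, -0.075, -0.2, 0, 0, 0, 0.002, 0.0325, -0.1, -0.2, 0, 0, 0, 0.002, 0.0325, -0.115, -0.2, 0, 0, 0, 0.002, 0.0325, -0.122, -0.2, 0, 0, 0, 0.002, 0.0325, -0.1245, -0.2, 0, 0, 0, 0.002, 0.0325, -0.1245, -0.2]'

```text
clock: 25.85
position: [0.5556, 0.4293, 0.0522]
ee_rot: [0.001, -0.058, 0.998, 0.0]
contact_force: [0.1, 0.4, -0.1]
width: 0.0396
gripper_force: 40.6
```

>>> move_arm --steps '[0, 0, 0, 0, 0, 0, -0.2, 0, 0, 0, 0, 0, 0, 0.5, 0, 0, 0, 0, 0, 0, 0.5, 0, 0, 0, 0, 0, 0, 0.5, 0, 0, 0, 0, 0, 0, 0.5, 0, 0, 0, 0, 0, 0.03, 0.5, 0, 0, 0, 0, 0, 0.07, 0.5, 0, 0, 0, 0, 0, 0.11, 0.5, 0, 0, 0, 0, -0.02, 0.14, 0.5, 0, 0, 0, 0, -0.05, 0.15, 0.5]'

```text
clock: 26.85
position: [0.5565, 0.3812, 0.2053]
ee_rot: [0.004, -0.059, 0.998, 0.002]
contact_force: [0.2, -0.1, -0.5]
width: 0.0639
gripper_force: 0.0
```

>>> move_arm --steps '[0, 0, 0, 0.005, -0.025, 0, 0.5, 0, 0, 0, 0.013, -0.065, 0, 0.5, 0, 0, 0, 0.022, -0.105, 0, 0.5, 0, 0, 0, 0.03, -0.145, 0, 0.5, 0, 0, 0, 0.037, -0.18, 0, 0.5, 0, 0, 0, 0.041, -0.1997, 0, 0.5, 0, 0, 0, 0.041, -0.1997, 0, 0.5, 0, 0, 0, 0.041, -0.1997, -0.03, 0.5, 0, 0, 0, 0.041, -0.1997, -0.07, 0.5, 0, 0, 0, 0.041, -0.1997, -0.11, 0.5]'

```text
clock: 27.85
position: [0.5962, 0.1808, 0.0906]
ee_rot: [0.001, -0.058, 0.998, 0.001]
contact_force: [-0.5, -0.3, -0.1]
width: 0.0636
gripper_force: 0.0
```

>>> move_arm --steps '[0, 0, 0, 0, 0, -0.02, 0.5, 0, 0, 0, 0, 0, -0.035, 0.5, 0, 0, 0, 0, 0, -0.0445, 0.5, 0, 0, 0, 0, 0, -0.0445, 0.5, 0, 0, 0, 0, 0, -0.0445, -0.2, 0, 0, 0, 0, 0, -0.0445, -0.2, 0, 0, 0, 0, 0, -0.0445, -0.2, 0, 0, 0, 0, 0, -0.0445, -0.2, 0, 0, 0, 0, 0, -0.0445, -0.2, 0, 0, 0, 0, 0, -0.0445, -0.2]'

```text
clock: 28.85
position: [0.5968, 0.18, 0.0477]
ee_rot: [0.001, -0.058, 0.998, 0.0]
contact_force: [-0.1, 0.8, 6.0]
width: 0.0428
gripper_force: 40.9
```

>>> move_arm --steps '[0, 0, 0, 0, 0, 0.015, -0.2, 0, 0, 0, 0, 0, 0.045, -0.2, 0, 0, 0, 0, 0, 0.075, -0.2, 0, 0, 0, -0.003, 0.015, 0.085, -0.2, 0, 0, 0, -0.008, 0.04, 0.085, -0.2, 0, 0, 0, -0.013, 0.065, 0.085, -0.2, 0, 0, 0, -0.018, 0.09, 0.085, -0.2, 0, 0, 0, -0.024, 0.115, 0.085, -0.2, 0, 0, 0, -0.0295, 0.139, 0.085, -0.2, 0, 0, 0, -0.0295, 0.139, 0.085, -0.2]'

```text
clock: 29.85
position: [0.5642, 0.3223, 0.13]
ee_rot: [-0.001, -0.059, 0.998, 0.001]
contact_force: [0.4, -0.1, -0.4]
width: 0.0423
gripper_force: 40.7
```

>>> move_arm --steps '[0, 0, 0, 0, 0, -0.02, -0.2, 0, 0, 0, 0, 0, -0.045, -0.2, 0, 0, 0, 0, 0, -0.065, -0.2, 0, 0, 0, 0, 0, -0.075, -0.2, 0, 0, 0, 0, 0, -0.0795, -0.2, 0, 0, 0, 0, 0, -0.0795, -0.2, 0, 0, 0, 0, 0, -0.0795, -0.2, 0, 0, 0, 0, 0, -0.0795, 0.5, 0, 0, 0, 0, 0, -0.0795, 0.5, 0, 0, 0, 0, 0, -0.0795, 0.5]'

```text
clock: 30.85
position: [0.5663, 0.3186, 0.0516]
ee_rot: [-0.0, -0.058, 0.998, 0.0]
contact_force: [-0.1, 0.2, -0.1]
width: 0.0641
gripper_force: 0.0
```

>>> move_arm --steps '[0, 0, 0, 0, 0, 0.04, 0.5, 0, 0, 0, 0, 0, 0.085, 0.5, 0, 0, 0, 0, 0, 0.13, 0.5, 0, 0, 0, -0.015, -0.025, 0.15, 0.5, 0, 0, 0, -0.035, -0.06, 0.15, 0.5, 0, 0, 0, -0.055, -0.095, 0.15, 0.5, 0, 0, 0, -0.075, -0.125, 0.15, 0.5, 0, 0, 0, -0.0865, -0.146, 0.15, 0.5, 0, 0, 0, -0.0865, -0.146, 0.14, 0.5, 0, 0, 0, -0.0865, -0.146, 0.11, 0.5]'

```text
clock: 31.85
position: [0.4826, 0.1731, 0.164]
ee_rot: [0.004, -0.057, 0.998, 0.001]
contact_force: [0.9, 0.6, -1.0]
width: 0.0638
gripper_force: 0.0
```

>>> move_arm --steps '[0, 0, 0, 0, 0, -0.035, 0.5, 0, 0, 0, 0, 0, -0.07, 0.5, 0, 0, 0, 0, 0, -0.09, 0.5, 0, 0, 0, 0, 0, -0.1015, 0.4, 0, 0, 0, 0, 0, -0.1015, 0.2, 0, 0, 0, 0, 0, -0.1015, -0.6, 0, 0, 0, 0, 0, -0.1015, -0.6, 0, 0, 0, 0, 0, -0.1015, -0.6, 0, 0, 0, 0, 0, -0.1015, -0.6, 0, 0, 0, 0, 0, -0.1015, -0.6]'

```text
clock: 32.85
position: [0.4811, 0.1729, 0.0617]
ee_rot: [0.002, -0.058, 0.998, 0.0]
contact_force: [0.0, -0.7, 6.9]
width: 0.0199
gripper_force: 39.5
```

>>> move_arm --steps '[0, 0, 0, 0, 0, 0.015, -0.6, 0, 0, 0, 0, 0, 0.045, -0.6, 0, 0, 0, 0, 0.01, 0.065, -0.6, 0, 0, 0, 0.003, 0.035, 0.065, -0.6, 0, 0, 0, 0.007, 0.065, 0.065, -0.6, 0, 0, 0, 0.011, 0.095, 0.065, -0.6, 0, 0, 0, 0.015, 0.125, 0.065, -0.6, 0, 0, 0, 0.02, 0.155, 0.065, -0.6, 0, 0, 0, 0.025, 0.18, 0.065, -0.6, 0, 0, 0, 0.0268, 0.195, 0.065, -0.6]'

```text
clock: 33.85
position: [0.5066, 0.3693, 0.1251]
ee_rot: [-0.0, -0.058, 0.998, 0.0]
contact_force: [-0.3, -0.4, 0.4]
width: 0.0202
gripper_force: 39.3
```

>>> move_arm --steps '[0, 0, 0, 0, 0, 0, -0.6, 0, 0, 0, 0, 0, -0.015, -0.6, 0, 0, 0, 0, 0, -0.035, -0.6, 0, 0, 0, 0, 0, -0.05, -0.6, 0, 0, 0, 0, 0, -0.057, -0.6, 0, 0, 0, 0, 0, -0.0597, -0.6, 0, 0, 0, 0, 0, -0.0597, -0.6, 0, 0, 0, 0, 0, -0.0597, 0.2, 0, 0, 0, 0, 0, -0.0597, 0.2, 0, 0, 0, 0, 0, -0.0597, 0.2]'

```text
clock: 34.85
position: [0.5067, 0.3674, 0.0659]
ee_rot: [0.0, -0.058, 0.998, 0.0]
contact_force: [-1.0, -0.1, 0.0]
width: 0.0509
gripper_force: 0.0
```

>>> move_arm --steps '[0, 0, 0, 0, 0, 0.01, 0.2, 0, 0, 0, 0, 0, 0.04, 0.2, 0, 0, 0, 0, 0, 0.08, 0.2, 0, 0, 0, 0, 0, 0.12, 0.2, 0, 0, 0, -0.03, -0.01, 0.15, 0.2, 0, 0, 0, -0.07, -0.02, 0.16, 0.2, 0, 0, 0, -0.11, -0.03, 0.16, 0.2, 0, 0, 0, -0.15, -0.03, 0.16, 0.2, 0, 0, 0, -0.18, -0.03, 0.16, 0.2, 0, 0, 0, -0.18, -0.03, 0.16, 0.2]'

```text
clock: 35.85
position: [0.3225, 0.337, 0.2268]
ee_rot: [-0.001, -0.059, 0.998, 0.0]
contact_force: [0.8, 0.5, 0.0]
width: 0.0511
gripper_force: 0.0
```

Run:
```python
from h import *
s=manip.get_state();print(s["position"],s["contact_force"],s["clock"])
im=manip.get_image("wrist");o=im["pixels"].copy()
for n,z,q in(("r",.092,(.506,.3675)),("b",.102,(.566,.3185)),("a",.096,(.554,.4285)),("box",.019,(.388,.194))):
    u,v=proj(im,(*q,z));print(n,u,v);cv2.circle(o,(int(u),int(v)),2,(0,255,0),-1)
t=manip.get_image("top")["pixels"]
cv2.imwrite("pics/end.png",np.hstack([cv2.resize(o,(440,330)),cv2.resize(t[130:240,180:300],(360,330),interpolation=2)]))
```

```text
[0.32253739 0.33696102 0.22677341] [0.76288776 0.54955607 0.00425669] 35.85
r 259.4103737272072 330.20235463463877
b 213.7058486042203 371.5350466236956
a 303.31606581356044 367.9791927333424
box 134.8180355443738 201.30855904461137
```

View pics/end.png

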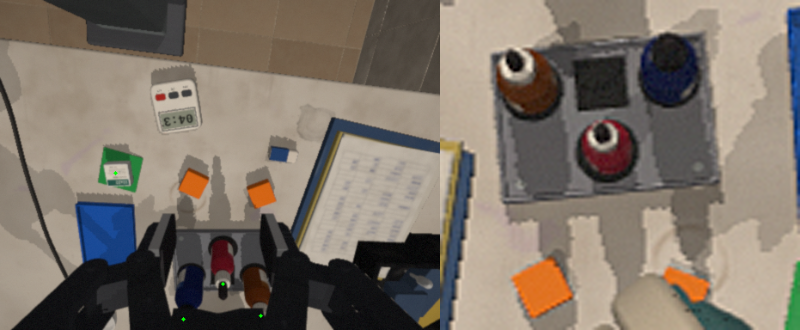

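All three bottles stand upright on their own pads (top panel: amber (527,82), blue (670,68), red (607,148)), and the box is on the mat. I run a quick numeric comparison with the starting picture, then hand in.

Run:
```python
from h import *
A=np.load("top0.npy",allow_pickle=True).item();B=manip.get_image("top")
def cen(im,lo,hi,w):
    x0,y0,x1,y1=w;h=cv2.cvtColor(im["pixels"],cv2.COLOR_BGR2HSV)[y0:y1,x0:x1]
    m=cv2.moments(cv2.inRange(h,lo,hi),True);return x0+m["m10"]/m["m00"],y0+m["m01"]/m["m00"]
mm=[]
for n,lo,hi,w,z in(("red",(165,120,40),(180,255,255),(220,160,252,198),.05),("amber",(3,120,40),(15,255,255),(194,140,224,175),.05),("blue",(110,100,20),(130,255,255),(240,135,275,170),.05)):
    a,b=(ray(i,*cen(i,lo,hi,w),z) for i in(A,B));print(n,((b-a)*1000).round(1))
s=manip.get_state();ok=s["gripper_force"]==0
print(ok,s["qd"].round(3),manip.sign_off())
```

```text
red [-0.5 -0.9  0. ]
amber [-0.2 -2.1  0. ]
blue [-3.1  1.5  0. ]
the job is handed in; nothing more can be done
True [-0.014  0.022 -0.01   0.    -0.002  0.001] None
```

The job is handed in, but the hand-in returned no verdict: by camera, all three bottles are upright on their own pads within about 3.5 mm of their start, the glass box lies flat about 4 mm from the mat's centre, and the arm touches nothing.

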